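# Find the jam jar that did not seal

## Task

These three jars of jam have cooled, and one of them (any one) has not sealed. Press gently on the raised button in the middle of the lids, one after another, until you find the one that gives way and clicks in under a light push; a sealed lid stays firm and must not be forced. Then stand that jar upright on the chopping board to be used first, setting it down softly, and leave the sealed jars standing where they are and everything else undisturbed.

Things in the scene. Friction and masses are not known exactly. Their poses are not given: they have to be found in the camera images.
- jar_a: closed glass jar of dark red jam, gold metal twist cap; one of three that look alike, any of which may be the unsealed one. Round, about 0.4 kg. Body 60 mm across from 4 to 56 mm above its foot, cap 57 mm across from 67 to 82 mm. Origin: centre of its underside; z up along its axis. It stands on the worktop (z = 0); the three stand roughly in a row along y, centres at least 100 mm apart
- jar_b: second jar of the same batch, same size and look, origin at the centre of its underside, z up
- jar_c: third jar of the same batch, same size and look, origin at the centre of its underside, z up
- lid_a: round raised metal button in the middle of jar_a's cap, gold like the cap, 33 mm across at its foot, 4.5 mm high, flat top 17 mm across. Origin: centre of its foot, 82 mm above the jar's foot when up (top at 86.5 mm). A push of over 15 N on it would break a good seal
- lid_b: round raised metal button in the middle of jar_b's cap, gold like the cap, 33 mm across at its foot, 4.5 mm high, flat top 17 mm across. Origin: centre of its foot, 82 mm above the jar's foot when up (top at 86.5 mm). A push of over 15 N on it would break a good seal
- lid_c: round raised metal button in the middle of jar_c's cap, gold like the cap, 33 mm across at its foot, 4.5 mm high, flat top 17 mm across. Origin: centre of its foot, 82 mm above the jar's foot when up (top at 86.5 mm). A push of over 15 N on it would break a good seal
- button_a (a joint): how far jar_a's button is pressed, in m: 0 up (all start so), 0.004 at its end. The unsealed jar's button yields at about 4 N, its force falls as it goes in, at 1.5 mm it clicks over and stays down by itself, about 3 mm in (then 10 N/mm). A sealed jar's button also takes 4 N to start, but stays firm (about 7 N at 0.5 mm, 11 N at 1 mm) and comes back up. Press slowly, a few mm/s or in small steps
- button_b (a joint): the same for jar_b's button
- button_c (a joint): the same for jar_c's button
- board: wooden chopping board lying flat on the worktop to the right of the jars, fast in place, 240 x 340 x 22 mm. Origin: centre of its underside; x along the 240 mm side, y along the 340 mm side, z up; its top is 22 mm above the worktop. It is empty
- mug: white mug with a handle, 82 mm across, 91 mm high, standing behind the jars (farther from the robot); origin under it. Not to be disturbed
- tape_roll: roll of tan tape lying flat behind the jars, 96 mm across, 25 mm high; origin at the centre of its underside. Not to be disturbed

How it is judged:
By the outcome, as a careful person would: the job done as asked, in the order asked, and still so for the second after the job is handed in, with the robot touching nothing.
It also fails if it takes over 72 s, if anything falls off the work surface, if the arm or the gripper's body presses on something with over 40 N, if the wrist force passes 120 N, or if a joint passes its speed limit or range.

## Robot

A 6-joint arm with a two-finger parallel gripper is mounted at the origin on a cart in front of the work surface, level with it; the furniture and walls round the work are solid. World frame = base frame: x ahead of the robot, y to its left, z up, the work surface at z = 0. Lengths are in mm, angles in rad, forces in N, time in s.
With the tool pointing down it reaches from about 350 to 775 mm from the base axis. Payload 7.3 kg.
Tool frame: the origin (TCP) lies on the centre line of the jaws, within the pads' length; the fingertips stand finger_overhang ahead of it and the grasp point (between the pads) lies 8 mm behind it (finger_overhang is the distance from the TCP to the fingertips, in mm); z points along the fingers, y is the line along which they close (so a half turn about z gives the same grasp; the last joint's range is limited). The gripper opens to 92 mm and grips with 3 to 60 N. Pads are 19 mm wide; open, the fingers measure 130 mm over their backs; the gripper's body (75 mm by 190 mm) begins 47 mm behind the grasp point.
Start: joints at [-1.426, 0.342, 1.524, -0, 1.275, -0.146], TCP at [150.549, -502.97, 237.741] pointing down, gripper open.
Joint ranges: [-2.53, 2.53], [-0.77, 2.02], [0.04, 2.7], [-1, 4.14], [0.28, 2.66], [-3.11, 3.11]. Speed limits (rad/s): [2.57, 2.57, 3.14, 3.14, 3.14, 3.14].

## Interface

Orientations are given as [roll, pitch, yaw] about the fixed x, y, z axes, in that order (R = Rz(yaw) Ry(pitch) Rx(roll)).
In Python, from plant import get_obs, capture, close_job, finger_overhang gives the robot as it stands.
- The arm moves only by the shell command python3 -m inch 'ROWS'. ROWS is JSON, one flat list of numbers, 7 for each row, row after row: the turn, a rotation vector about the tool's x, y, z scaled (see below), then the shift along the tool's x, y, z scaled (see below), then the closure, from -1 (fully open) to 1 (shut). In form: [ax, ay, az, tx, ty, tz, gripper, ax, ay, az, tx, ty, tz, gripper, ...]. A call has 1 to 10 rows; each row shifts and turns the commanded pose from where the row before left it, along the tool's axes as they then stand; what a row does not reach is not made up. The controller multiplies each number of a shift by 0.8 m and each number of a turn by 1.5 rad. A row lasts 1/12 s, in which the tool goes at most 41.7 mm and 7.16 degrees, less where a joint would pass 70% of its speed; a pose out of reach is approached as far as the arm can. A call with a number of a shift or a turn outside -1 to 1 is refused whole. A call with a gripper value outside its range is refused whole. The fingers move at their own pace and stop on an object; the grip force is fixed at half the most. Time passes only in rows, so rows that do not move let the fingers close. It gives the time, the measured TCP pose, the force, the opening and the grip force at its end, in the units of the state.
- get_obs(): the state, without advancing time (a new reading comes with each control period).
- capture(name): name is "scene" or "side" or "wrist"; returns a dict with "image" (384x512x3 uint8, red, green, blue), "mtx" (3x3 intrinsics, pixels), "pose" (4x4, takes a point from camera to world coordinates). Camera axes: x right, y up, looking along -z (the intrinsics and any distortion apply to the point x, -y, -z); pixel columns grow to the right and rows downward; lengths in mm; the calibration is good to about 2 mm. A picture is of the moment at which its call begins. There is no depth.
- close_job(): hands the job in; it is judged then, once.
The state is a dict: "time": time; "joint_positions": joint angles; "dq": joint speeds; "tau": joint torques, N m; "tool_pos": TCP position; "tcp_rot": TCP orientation; "contact_force": force on the tool from outside, world axes, zero at the start; "moment": the same for the moment, N m; "grip_width": finger opening in mm; "finger_force": force on a finger pad.
Only numpy, scipy, OpenCV 4.12 (cv2) and the standard library are available. Lean on these libraries where they do the work, as an engineer would, in place of code of your own. Each camera call takes 0.05 s, during which the arm holds its last target. There are 200 camera calls.

## Working session

There is one attempt and no reset: what is moved stays moved. The work goes in short steps, Python scripts to look and compute and a shell command to move; the robot and the scene stay as the last step left them, time stands still between calls to the robot, and variables do not carry over. Pictures are saved under pics/ and viewed, at most 10 in all, crops included, and the job is handed in when it is done.

```bash
mkdir -p pics; ls; python3 - <<'E'
from plant import get_obs, capture, finger_overhang
import cv2,numpy as np
o=get_obs(); print({k:np.round(v,3).tolist() for k,v in o.items()}, finger_overhang)
ims=[]
for n in("scene","side"):
    c=capture(n); cv2.imwrite(f"pics/{n}0.png",c["image"][:,:,::-1]); np.savez(f"{n}0.npz",**c); print(n,c.keys(),c["mtx"].tolist(),np.round(c["pose"],3).tolist())
E
```

```text
pics
{'time': 0.0, 'joint_positions': [-1.426, 0.343, 1.525, -0.0, 1.275, -0.146], 'dq': [-0.0, 0.001, 0.0, -0.0, 0.001, 0.0], 'tau': [-0.002, -43.124, -24.423, 0.072, 0.056, -0.0], 'tool_pos': [150.49, -502.549, 237.037], 'tcp_rot': [-3.14, -0.0, 0.291], 'contact_force': [-0.689, -0.549, -0.24], 'moment': [0.029, 0.01, 0.027], 'finger_force': 0.0, 'grip_width': 91.801} 11.0
scene dict_keys(['image', 'mtx', 'pose']) [[417.5628665640642, 0.0, 255.86058945059503], [0.0, 417.5628665640642, 195.66034167177986], [0.0, 0.0, 1.0]] [[-0.821, 0.393, -0.413, 176.536], [-0.57, -0.543, 0.617, 525.797], [0.018, 0.742, 0.67, 757.488], [0.0, 0.0, 0.0, 1.0]]
side dict_keys(['image', 'mtx', 'pose']) [[406.1722313915818, 0.0, 258.5904394440898], [0.0, 406.1722313915818, 189.71422682585015], [0.0, 0.0, 1.0]] [[1.0, -0.009, -0.013, 553.04], [-0.005, 0.59, -0.808, -915.278], [0.015, 0.807, 0.59, 697.034], [0.0, 0.0, 0.0, 1.0]]
```

View pics/scene0.png

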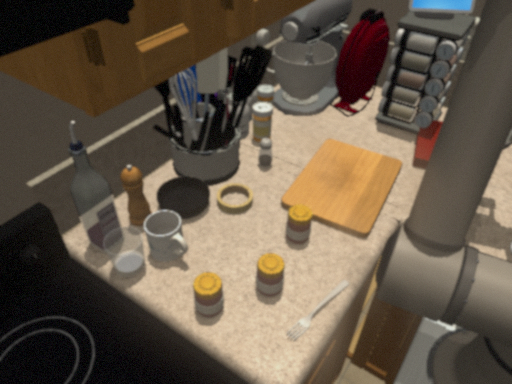

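View pics/side0.png

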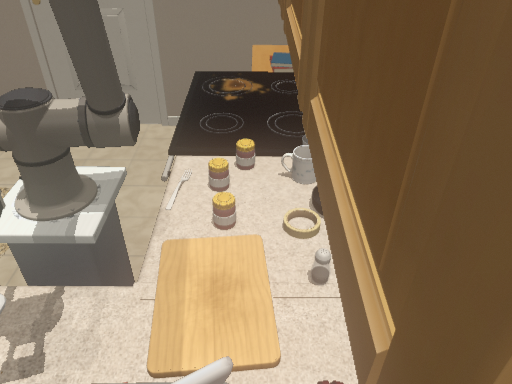

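The scene view shows gold caps at about (299,215), (270,262) and (208,282), with the board at (345,183). The side view has the same caps at (224,199), (219,163) and (245,145), with the board at (215,300). A wall cabinet hangs over the far side of the worktop.

```bash
cat > h.py <<'E'
import numpy as np,cv2
def ray(c,uv):
    M=c["mtx"];P=c["pose"]
    d=P[:3,:3]@np.array([(uv[0]-M[0,2])/M[0,0],-(uv[1]-M[1,2])/M[1,1],-1.]); return P[:3,3],d/np.linalg.norm(d)
def plane(c,uv,z):
    o,d=ray(c,uv); return o+d*(z-o[2])/d[2]
def tri(a,b):
    A=0;B=0
    for o,d in(a,b):
        Q=np.eye(3)-np.outer(d,d);A=A+Q;B=B+Q@o
    return np.linalg.solve(A,B)
def gold(im,lo=(17,150,90),hi=(30,255,255),amin=60):
    m=cv2.inRange(cv2.cvtColor(im,cv2.COLOR_RGB2HSV),lo,hi)
    n,_,s,c=cv2.connectedComponentsWithStats(m)
    return [(c[i].round(1).tolist(),s[i].tolist()) for i in range(1,n) if s[i][4]>amin]
E
python3 - <<'E'
from h import *
for n,pts in(("scene",[(299,212),(270,260),(208,280)]),("side",[(224,199),(219,163),(245,145)])):
    c=np.load(n+"0.npz"); h=cv2.cvtColor(c["image"],cv2.COLOR_RGB2HSV)
    for u,v in pts: print(n,h[v,u], plane(c,(u,v),80).round())
    for g in gold(c["image"]): print(g, plane(c,g[0],76).round())
c=np.load("side0.npz"); 
for uv in[(162,239),(263,236),(278,356),(151,364)]: print("board",plane(c,uv,22).round())
c=np.load("scene0.npz")
for uv in[(329,140),(402,165),(364,229),(285,193)]: print("board",plane(c,uv,22).round())
E
```

```text
scene [ 20 187 222] [ 480. -110.   80.]
scene [ 20 180 221] [457.  49.  80.]
scene [ 20 179 222] [529. 162.  80.]
([159.0, 36.8], [135, 23, 52, 28, 379]) [1484. -674.   76.]
([368.3, 171.7], [335, 143, 64, 59, 1146]) [ 411. -351.   76.]
([300.4, 185.2], [289, 178, 24, 18, 84]) [ 528. -199.   76.]
([303.1, 208.3], [289, 185, 32, 39, 558]) [ 480. -130.   76.]
([369.5, 207.9], [357, 198, 23, 26, 145]) [ 353. -224.   76.]
([270.5, 264.0], [258, 254, 26, 21, 428]) [452.  54.  76.]
([207.1, 284.1], [194, 273, 27, 23, 497]) [526. 169.  76.]
side [ 21 133 238] [ 480. -111.   80.]
side [ 21 141 233] [456.  56.  80.]
side [ 21 144 189] [527. 159.  80.]
board [ 335. -195.   22.]
board [ 578. -182.   22.]
board [ 600. -500.   22.]
board [ 375. -516.   22.]
board [ 592. -495.   22.]
board [ 363. -507.   22.]
board [ 348. -206.   22.]
board [ 573. -205.   22.]
```

```bash
python3 -m inch '[0,0,0,0.0267,-0.0175,0,1, 0,0,0,0.0267,-0.0175,0,1, 0,0,0,0.0267,-0.0175,0,1, 0,0,0,0.0267,-0.0175,0,1, 0,0,0,0.0267,-0.0175,0,1, 0,0,0,0.0267,-0.0175,0,1, 0,0,0,0.0267,-0.0175,0,1, 0,0,0,0.0267,-0.0175,0,1, 0,0,0,0.0267,-0.0175,0,1, 0,0,0,0.0267,-0.0175,0,1]'
python3 -m inch '[0,0,0,0.0267,-0.0175,0,1, 0,0,0,0.0267,-0.0175,0,1, 0,0,0,0.0267,-0.0175,0,1, 0,0,0,0.0267,-0.0175,0,1, 0,0,0,0.0267,-0.0175,0,1, 0,0,0,0.0267,-0.0175,0,1, 0,0,0,0.0267,-0.0175,0,1, 0,0,0,0.0267,-0.0175,0,1, 0,0,0,0.0267,-0.0175,0,1, 0,0,0,0.0267,-0.0175,0,1]'
python3 -m inch '[0,0,0,0,0,0,1,0,0,0,0,0,0,1]'
python3 - <<'E'
from h import *; from plant import *
c=capture("wrist"); cv2.imwrite("pics/w1.png",c["image"][:,:,::-1]); print(c["pose"].round(2).tolist())
for g in gold(c["image"]): print(g, plane(c,g[0],82).round())
np.savez("w1.npz",**c)
E
```

```text
time: 0.93
tool_pos: [315.5, -306.4, 237.5]
tcp_rot: [-3.141, 0.0, 0.291]
contact_force: [0.5, -1.0, 0.4]
grip_width: 29.3
finger_force: 0.0
time: 1.77
tool_pos: [480.0, -111.0, 237.4]
tcp_rot: [-3.141, 0.001, 0.291]
contact_force: [0.1, -0.6, 0.2]
grip_width: 0.7
finger_force: 0.0
time: 1.93
tool_pos: [479.6, -111.4, 237.2]
tcp_rot: [-3.141, 0.001, 0.293]
contact_force: [0.8, -0.8, -0.1]
grip_width: 0.3
finger_force: 0.0
[[0.29, 0.91, 0.29, 557.49], [-0.96, 0.28, 0.09, -86.57], [-0.0, -0.3, 0.95, 384.28], [0.0, 0.0, 0.0, 1.0]]
([13.0, 61.5], [0, 30, 32, 59, 1460]) [526. 160.  82.]
([349.4, 134.9], [322, 118, 65, 39, 619]) [ 557. -193.   82.]
([405.2, 139.8], [396, 132, 20, 15, 81]) [ 569. -253.   82.]
([103.3, 158.1], [82, 136, 47, 49, 1537]) [454.  60.  82.]
([430.0, 143.5], [421, 138, 18, 12, 63]) [ 573. -281.   82.]
([328.0, 153.0], [322, 147, 15, 14, 78]) [ 531. -178.   82.]
([253.8, 159.7], [243, 156, 23, 7, 118]) [ 500. -101.   82.]
([329.9, 175.6], [307, 158, 47, 38, 519]) [ 508. -189.   82.]
([386.6, 165.6], [375, 160, 23, 12, 91]) [ 537. -246.   82.]
([446.8, 164.3], [438, 161, 20, 8, 69]) [ 558. -310.   82.]
([254.4, 187.7], [237, 173, 31, 30, 668]) [ 469. -111.   82.]
([319.2, 219.6], [293, 189, 64, 50, 1113]) [ 454. -197.   82.]
([445.4, 256.9], [434, 252, 25, 11, 82]) [ 452. -366.   82.]
```

View pics/w1.png

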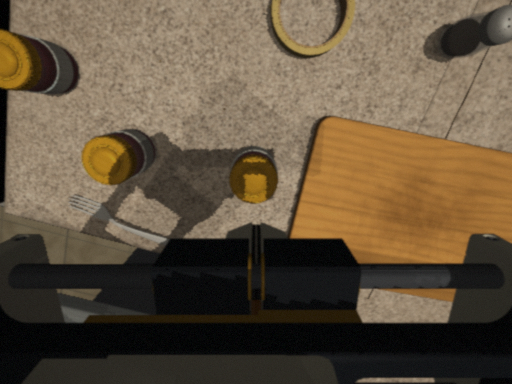

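```bash
python3 - <<'E'
from h import *
c=dict(np.load("w1.npz")); print(c["mtx"][0,0])
g=cv2.cvtColor(c["image"],cv2.COLOR_RGB2GRAY)
for uv in[(254,179),(254,178),(106,160),(103,158)]: print(uv,plane(c,uv,82).round(1), plane(c,uv,75).round(1))
im=c["image"][110:220,60:300,::-1]; cv2.imwrite("pics/w1c.png",cv2.convertScaleAbs(cv2.resize(im,None,fx=3.3,fy=3.3,interpolation=cv2.INTER_CUBIC),alpha=1.6))
E
```

```text
274.2236891470955
(254, 179) [ 479.1 -108.    82. ] [ 477.3 -108.5   75. ]
(254, 178) [ 480.2 -107.6   82. ] [ 478.4 -108.1   75. ]
(106, 160) [452.3  56.5  82. ] [449.8  59.9  75. ]
(103, 158) [453.6  60.   82. ] [451.1  63.4  75. ]
```

View pics/w1c.png

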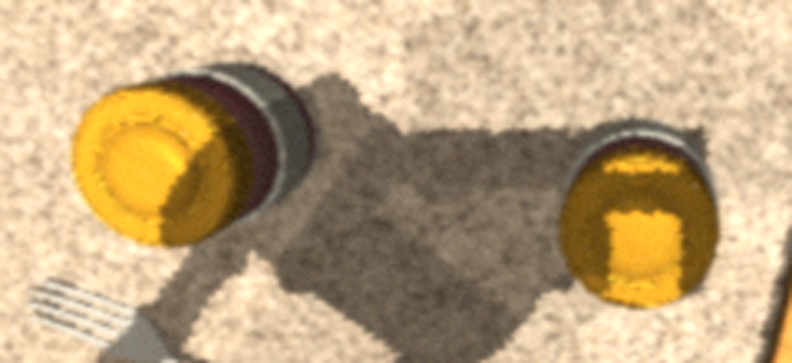

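```bash
python3 -m inch '[0,0,0,0,-0.0025,0.02,1, 0,0,0,0,0,0.02,1, 0,0,0,0,0,0.02,1, 0,0,0,0,0,0.02,1, 0,0,0,0,0,0.02,1, 0,0,0,0,0,0.02,1, 0,0,0,0,0,0.02,1, 0,0,0,0,0,0.02,1, 0,0,0,0,0,0,1, 0,0,0,0,0,0,1]'
python3 -c "
from plant import *;o=get_obs();print(o['tool_pos'],o['contact_force'])"
```

```text
time: 2.82
tool_pos: [478.1, -111.0, 109.4]
tcp_rot: [-3.141, 0.002, 0.289]
contact_force: [1.1, 0.4, 0.2]
grip_width: 0.1
finger_force: 0.0
[ 478.06241055 -111.02962156  109.44651247] [1.08400633 0.38288026 0.20565908]
```

```bash
python3 -m inch '[0,0,0,0,0,0.002,1, 0,0,0,0,0,0.002,1, 0,0,0,0,0,0.002,1, 0,0,0,0,0,0.002,1, 0,0,0,0,0,0.002,1, 0,0,0,0,0,0.001,1, 0,0,0,0,0,0,1]'
python3 -m inch '[0,0,0,0,0,0.0004,1, 0,0,0,0,0,0.0004,1, 0,0,0,0,0,0,1]'
python3 -m inch '[0,0,0,0,0,0.0004,1, 0,0,0,0,0,0.0004,1, 0,0,0,0,0,0,1]'
```

```text
time: 3.4
tool_pos: [478.9, -110.2, 100.8]
tcp_rot: [-3.142, 0.0, 0.291]
contact_force: [0.7, -0.1, 0.1]
grip_width: 0.6
finger_force: 0.0
time: 3.65
tool_pos: [479.0, -110.3, 100.2]
tcp_rot: [3.142, 0.0, 0.291]
contact_force: [-0.3, -0.5, 0.6]
grip_width: 0.3
finger_force: 0.0
time: 3.9
tool_pos: [478.9, -110.3, 99.6]
tcp_rot: [3.142, 0.0, 0.291]
contact_force: [-0.4, -0.5, -0.8]
grip_width: 0.2
finger_force: 0.0
```

```bash
python3 -m inch '[0,0,0,0,0,0.0004,1, 0,0,0,0,0,0.0004,1, 0,0,0,0,0,0,1]'|egrep 'tool_pos|contact'
python3 -m inch '[0,0,0,0,0,0.0004,1, 0,0,0,0,0,0.0004,1, 0,0,0,0,0,0,1]'|egrep 'tool_pos|contact'
```

```text
tool_pos: [478.9, -110.3, 98.9]
contact_force: [-0.5, -0.6, 0.4]
tool_pos: [478.9, -110.3, 98.3]
contact_force: [-0.3, -0.4, 0.9]
```

```bash
python3 -m inch '[0,0,0,0,0,0.0004,1, 0,0,0,0,0,0.0002,1, 0,0,0,0,0,0,1]'|egrep 'tool_pos|contact'
python3 -m inch '[0,0,0,0,0,0.0004,1, 0,0,0,0,0,0,1]'|egrep 'tool_pos|contact'
```

```text
tool_pos: [479.0, -110.3, 97.8]
contact_force: [-0.0, 0.0, -0.0]
tool_pos: [479.0, -110.3, 97.8]
contact_force: [-0.4, 0.8, 2.9]
```

Contact at TCP z of about 97.7.

```bash
python3 -m inch '[0,0,0,0,0,0.0003,1, 0,0,0,0,0,0,1]'|egrep 'tool_pos|contact'
python3 -m inch '[0,0,0,0,0,0.0003,1, 0,0,0,0,0,0,1]'|egrep 'tool_pos|contact'
```

```text
tool_pos: [479.0, -110.3, 97.5]
contact_force: [-0.9, -0.2, 3.9]
tool_pos: [479.0, -110.4, 97.1]
contact_force: [0.7, -0.2, 2.1]
```

The force falls as it goes in, so this button is yielding. Continue slowly to the click.

```bash
python3 -m inch '[0,0,0,0,0,0.0003,1, 0,0,0,0,0,0,1]'|egrep 'tool_pos|contact'
python3 -m inch '[0,0,0,0,0,0.0003,1, 0,0,0,0,0,0,1]'|egrep 'tool_pos|contact'
```

```text
tool_pos: [479.0, -110.4, 96.7]
contact_force: [-0.4, 0.4, 0.9]
tool_pos: [478.9, -110.3, 96.4]
contact_force: [-0.1, -0.7, -0.5]
```

```bash
python3 -m inch '[0,0,0,0,0,0.0004,1, 0,0,0,0,0,0,1]'|egrep 'tool_pos|contact'
python3 -m inch '[0,0,0,0,0,0.0004,1, 0,0,0,0,0,0,1]'|egrep 'tool_pos|contact'
```

```text
tool_pos: [478.8, -110.3, 96.0]
contact_force: [-0.8, 0.3, 0.1]
tool_pos: [478.9, -110.3, 95.8]
contact_force: [0.5, 0.0, -0.5]
```

```bash
python3 -m inch '[0,0,0,0,0,0.0004,1, 0,0,0,0,0,0.0004,1, 0,0,0,0,0,0,1]'|egrep 'tool_pos|contact'
python3 -m inch '[0,0,0,0,0,0.0004,1, 0,0,0,0,0,0,1]'|egrep 'tool_pos|contact'
```

```text
tool_pos: [478.9, -110.3, 95.3]
contact_force: [-0.4, 0.5, -0.0]
tool_pos: [478.9, -110.3, 94.9]
contact_force: [-0.0, 0.5, -0.7]
```

```bash
python3 -m inch '[0,0,0,0,0,-0.004,1, 0,0,0,0,0,-0.015,1, 0,0,0,0,0,-0.025,-1, 0,0,0,0,0,-0.025,-1, 0,0,0,0,0,-0.02,-1, 0,0,0,0,0,0,-1, 0,0,0,0,0,0,-1, 0,0,0,0,0,0,-1, 0,0,0,0,0,0,-1, 0,0,0,0,0,0,-1]'
python3 -m inch '[0,0,0,0,0,0,-1, 0,0,0,0,0,0,-1, 0,0,0,0,0,0,-1]'
python3 - <<'E'
from h import *; from plant import *
c=capture("wrist"); im=c["image"][120:320,130:380,::-1]; cv2.imwrite("pics/w2.png",cv2.convertScaleAbs(cv2.resize(im,None,fx=3,fy=3),alpha=1.5)); np.savez("w2.npz",**c)
E
```

```text
time: 7.07
tool_pos: [478.4, -110.1, 165.2]
tcp_rot: [-3.14, 0.002, 0.291]
contact_force: [-0.1, -0.3, 0.2]
grip_width: 48.9
finger_force: 0.0
time: 7.32
tool_pos: [478.9, -110.3, 165.9]
tcp_rot: [-3.141, 0.0, 0.291]
contact_force: [0.0, -0.1, -0.7]
grip_width: 69.3
finger_force: 0.0
```

View pics/w2.png

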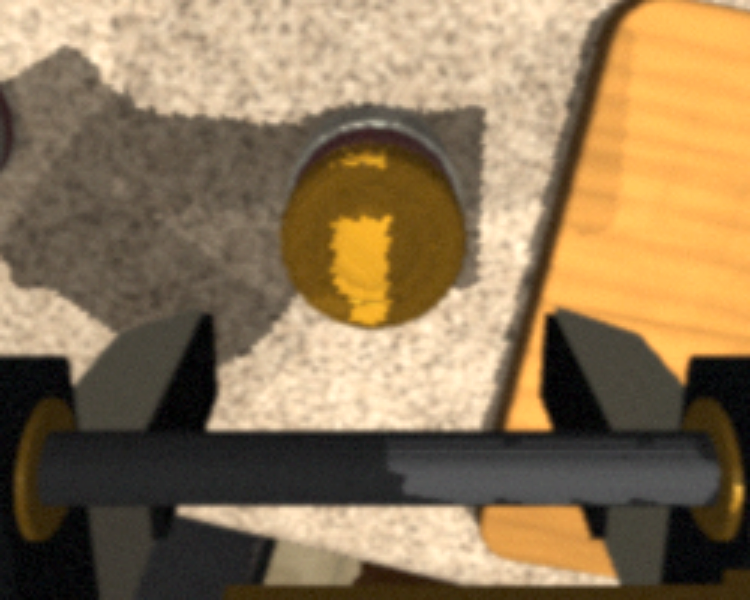

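Cap centre is at pixel (255,199) of the wrist view, midway between the open fingers.

```bash
python3 -c "
from h import *
c=np.load('w2.npz');print(plane(c,(254.7,199),81))"
python3 -m inch '[0,0,0,0,0,0,-1, 0,0,0,0,0,0,-1, 0,0,0,0,0,0,-1, 0,0,0,0,0,0,-1]'
```

```text
[ 479.00092682 -107.84424424   81.        ]
time: 7.7
tool_pos: [479.0, -110.3, 166.2]
tcp_rot: [3.141, -0.0, 0.291]
contact_force: [-0.4, -0.0, -0.1]
grip_width: 91.5
finger_force: 0.0
```

```bash
python3 -m inch '[0,0,0,0,-0.002,0.018,-1, 0,0,0,0,0,0.018,-1, 0,0,0,0,0,0.018,-1, 0,0,0,0,0,0.018,-1, 0,0,0,0,0,0.018,-1, 0,0,0,0,0,0.018,-1, 0,0,0,0,0,0.018,-1, 0,0,0,0,0,0.018,-1, 0,0,0,0,0,0.0105,-1, 0,0,0,0,0,0,-1]'
python3 -m inch '[0,0,0,0,0,0,0.1, 0,0,0,0,0,0,0.2, 0,0,0,0,0,0,0.4, 0,0,0,0,0,0,0.6, 0,0,0,0,0,0,1, 0,0,0,0,0,0,1, 0,0,0,0,0,0,1, 0,0,0,0,0,0,1, 0,0,0,0,0,0,1, 0,0,0,0,0,0,1]'
```

```text
time: 8.53
tool_pos: [477.5, -108.4, 41.1]
tcp_rot: [-3.14, 0.002, 0.291]
contact_force: [-1.2, -1.0, 0.8]
grip_width: 91.8
finger_force: 0.0
time: 9.37
tool_pos: [478.8, -108.9, 43.1]
tcp_rot: [3.141, -0.001, 0.291]
contact_force: [-1.1, 0.5, 4.6]
grip_width: 59.7
finger_force: 30.0
```

```bash
python3 -m inch '[0,0,0,0,0,-0.003,1, 0,0,0,0,0,-0.006,1, 0,0,0,0,0,-0.01,1, 0,0,0,0,0,-0.012,1, 0,0,0,0,0,-0.012,1, 0,0,0,0,0,-0.012,1, 0,0,0,0,0,-0.01,1, 0,0,0,0,0,-0.006,1, 0,0,0,0,0,-0.003,1, 0,0,0,0,0,0,1]'
python3 -m inch '[0,0,0,-0.0025,0.007,0,1, 0,0,0,-0.005,0.015,0,1, 0,0,0,-0.0062,0.0191,0,1, 0,0,0,-0.0062,0.0191,0,1, 0,0,0,-0.0062,0.0191,0,1, 0,0,0,-0.0062,0.0191,0,1, 0,0,0,-0.0062,0.0191,0,1, 0,0,0,-0.0062,0.0191,0,1, 0,0,0,-0.0062,0.0191,0,1, 0,0,0,-0.0062,0.0191,0,1]'
python3 -m inch '[0,0,0,-0.0062,0.0191,0,1, 0,0,0,-0.0062,0.0191,0,1, 0,0,0,-0.0062,0.0191,0,1, 0,0,0,-0.0062,0.0191,0,1, 0,0,0,-0.005,0.015,0,1, 0,0,0,-0.0025,0.007,0,1, 0,0,0,0,0,0,1, 0,0,0,0,0,0,1, 0,0,0,0,0,0,1]'
python3 - <<'E'
from h import *; from plant import *
c=capture("side"); im=c["image"][100:380,100:380,::-1]; cv2.imwrite("pics/s2.png",cv2.resize(im,None,fx=2,fy=2))
E
```

```text
time: 10.2
tool_pos: [478.7, -108.9, 102.4]
tcp_rot: [3.141, -0.001, 0.291]
contact_force: [-0.2, 0.4, -4.0]
grip_width: 59.8
finger_force: 30.0
time: 11.03
tool_pos: [474.2, -257.7, 101.2]
tcp_rot: [-3.141, 0.001, 0.29]
contact_force: [-0.2, -0.3, -3.6]
grip_width: 59.5
finger_force: 30.0
time: 11.78
tool_pos: [472.5, -337.8, 101.7]
tcp_rot: [-3.141, 0.0, 0.291]
contact_force: [-0.8, -0.0, -4.3]
grip_width: 60.0
finger_force: 30.0
```

View pics/s2.png

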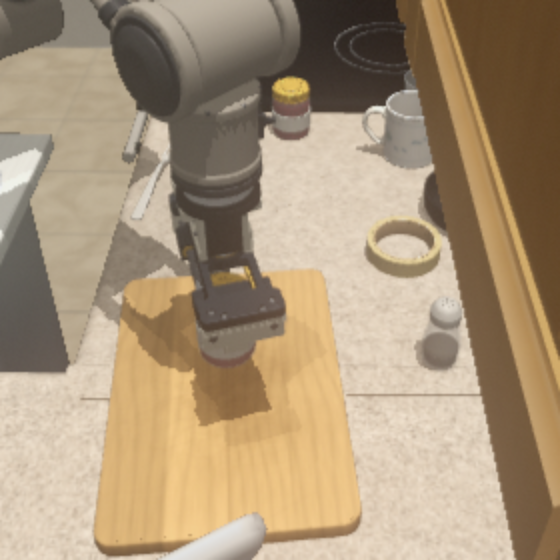

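The jar is held upright over the board, near crop pixel (228,345). I'll lower it softly.

```bash
python3 -m inch '[0,0,0,0,0,0.004,1, 0,0,0,0,0,0.008,1, 0,0,0,0,0,0.008,1, 0,0,0,0,0,0.008,1, 0,0,0,0,0,0.006,1, 0,0,0,0,0,0.004,1, 0,0,0,0,0,0.002,1, 0,0,0,0,0,0.001,1, 0,0,0,0,0,0,1, 0,0,0,0,0,0,1]'|egrep 'tool_pos|contact'
python3 -m inch '[0,0,0,0,0,0.0005,1, 0,0,0,0,0,0.0005,1, 0,0,0,0,0,0.0005,1, 0,0,0,0,0,0,1]'|egrep 'tool_pos|contact'
```

```text
tool_pos: [472.8, -338.8, 69.2]
contact_force: [-0.2, -0.3, -3.8]
tool_pos: [472.6, -338.7, 67.8]
contact_force: [-0.4, -0.3, -2.8]
```

```bash
python3 -m inch '[0,0,0,0,0,0.0005,1, 0,0,0,0,0,0.0005,1, 0,0,0,0,0,0.0005,1, 0,0,0,0,0,0,1]'|egrep 'tool_pos|contact'
python3 -m inch '[0,0,0,0,0,0.0005,1, 0,0,0,0,0,0,1]'|egrep 'tool_pos|contact'
python3 -m inch '[0,0,0,0,0,0.0005,1, 0,0,0,0,0,0,1]'|egrep 'tool_pos|contact'
```

```text
tool_pos: [472.6, -338.6, 66.5]
contact_force: [-0.6, -0.3, -4.1]
tool_pos: [472.6, -338.7, 66.2]
contact_force: [0.2, 0.2, -3.0]
tool_pos: [472.6, -338.7, 65.7]
contact_force: [-0.2, 0.6, -3.8]
```

```bash
python3 -m inch '[0,0,0,0,0,0.0005,1, 0,0,0,0,0,0,1]'|egrep 'tool_pos|contact'
python3 -m inch '[0,0,0,0,0,0.0004,1, 0,0,0,0,0,0,1]'|egrep 'tool_pos|contact'
```

```text
tool_pos: [472.6, -338.7, 65.3]
contact_force: [-0.6, 0.2, -3.2]
tool_pos: [472.7, -338.7, 65.1]
contact_force: [-0.5, -0.1, -3.8]
```

```bash
python3 -m inch '[0,0,0,0,0,0.0004,1, 0,0,0,0,0,0,1]'|egrep 'tool_pos|contact'
python3 -m inch '[0,0,0,0,0,0.0004,1, 0,0,0,0,0,0,1]'|egrep 'tool_pos|contact'
```

```text
tool_pos: [472.6, -338.7, 64.8]
contact_force: [-0.5, 0.6, -3.7]
tool_pos: [472.6, -338.7, 64.7]
contact_force: [-1.6, -0.5, -1.3]
```

Touching. One more small step, then release slowly.

```bash
python3 -m inch '[0,0,0,0,0,0.0003,1, 0,0,0,0,0,0,1]'|egrep 'tool_pos|contact'
python3 -m inch '[0,0,0,0,0,0,0.25, 0,0,0,0,0,0,0.1, 0,0,0,0,0,0,-0.1, 0,0,0,0,0,0,-0.4, 0,0,0,0,0,0,-1, 0,0,0,0,0,0,-1, 0,0,0,0,0,0,-1, 0,0,0,0,0,0,-1, 0,0,0,0,0,0,-1, 0,0,0,0,0,0,-1]'
```

```text
tool_pos: [472.6, -338.8, 64.7]
contact_force: [-1.9, 1.5, 2.5]
time: 15.33
tool_pos: [472.7, -338.7, 64.1]
tcp_rot: [3.142, -0.0, 0.291]
contact_force: [0.3, -0.7, -0.2]
grip_width: 91.6
finger_force: 0.0
```

```bash
python3 -m inch '[0,0,0,0,0,-0.005,-1, 0,0,0,0,0,-0.02,-1, 0,0,0,0,0,-0.03,-1, 0,0,0,0,0,-0.03,-1, 0,0,0,0,0,-0.03,-1, 0,0,0,0,0,-0.03,-1, 0,0,0,0,0,-0.03,-1, 0,0,0,0,0,-0.02,-1, 0,0,0,0,0,0,-1, 0,0,0,0,0,0,-1]'
python3 - <<'E'
from plant import *; import cv2,numpy as np
a=capture("side")["image"][:,:,::-1]; b=capture("scene")["image"][:,:,::-1]
cv2.imwrite("pics/f.png",np.hstack([a[110:384,100:400],b[100:374,100:512]]))
E
```

```text
time: 16.17
tool_pos: [472.8, -338.9, 221.0]
tcp_rot: [3.14, -0.001, 0.291]
contact_force: [-0.4, -0.5, -1.1]
grip_width: 92.1
finger_force: 0.0
```

View pics/f.png

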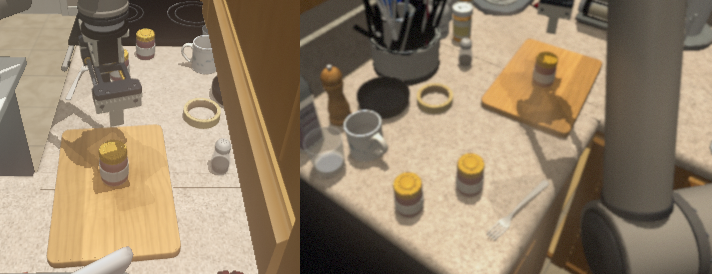

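The jar stands upright on the board, at (113,165) in the left half and (545,70) in the right half. The other two jars have not moved, at (408,195) and (470,175).

```bash
python3 -c "
from plant import *;print(close_job())"
```

```text
the job is handed in; nothing more can be done
None
```

I found the unsealed jar on the first press: its button gave way at about 4 N and stayed down. It now stands upright on the chopping board, set down softly. I left the other two jars untouched and handed the job in after about 16 s of robot time.

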